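Lock a screen frame into the press clamp

TASK

Take the square-headed clamp screw out of the wooden rack and lower it into the deep well of the press clamp, feel for the thread at the bottom and turn it clockwise, without forcing it, until its collar sits fully home on the rim of the well. Then swing the turnbutton round until it lies squarely across the rail of the screen frame, and let go. Leave the star-knob screw, squeegee, ink tub and tape roll where they are.

Things in the scene. Friction and masses are not known exactly. Their poses are not given: they have to be found in the camera images.
- press: Fixed clamp end of a screen press. Origin on the table at the near edge of the frame's near rail; y runs along that rail, x to the frame's far side. Green base 12 mm high, x -80 to 40, y -150 to 150 mm. Aluminium frame 306 x 300 mm, x from 4 to 310, tubes 36 mm wide, tops 50 mm above the table; mesh at 16 mm. Steel jaw on the rail, top at 56 mm. One round tower, 49 mm across, holds the well.
- well_mouth (a point): Centre of the well's open mouth on top of the round tower, at x -35, y -90, z 105 mm of the press; axes as the press. The bore is vertical, 31 mm across, plain for about 59 mm, with a thread at the bottom. At home the screw's collar lies on this rim.
- thread_start (a point): Top of the thread in the well, on its axis, 59.5 mm below the mouth; axes as the press. Right-handed, two starts, 18 mm clear inside, lead 27 mm a turn (4.3 mm down per radian clockwise from above). The lugs rest on it; press lightly and turn clockwise, following it down. It cannot go down without turning. Past home about 35 degrees are free before it tightens.
- clamp_screw: Loose, 0.16 kg, upright in either hole of the rack, collar on the rack's top. Origin: centre of the collar's underside; z up, x along the rib. Above: collar 42 mm across, 6 thick; neck 18 across to 17; black head 28 mm square (sides along x, y) from 17 to 49; steel rib 4 high on top along x. Below: guide barrel 28 across to -25, tapering to -32; shank 15 across to -87. Lift it 95 mm to clear.
- clamp_screw_head (a point): Centre of the square head, 33 mm above the underside of the collar: the place to grip, across either pair of its flat sides, 28 mm apart, so it can be regripped every quarter turn. Axes as the screw.
- clamp_screw_lugs (a point): Midpoint of the two opposite thread lugs on the shank, 75 mm below the collar's underside; 26 mm over the tips, 5 mm thick, in line with the rib (x). Any heading works, but lowered with the rib parallel to the press's y axis (the rail) they touch the thread with the collar about 9.5 mm above the rim, and about 126 degrees clockwise (in two grasps, a quarter turn apart) bring it home.
- rack: Fixed wooden rack, 210 x 70 mm, 105 mm high, origin under its centre on the table. Two holes 32 mm across at x = -55 and +55 mm on its long axis; one holds the clamp screw, the other the star-knob screw.
- turnbutton (a joint): Angle of the turnbutton about its upright pivot, rad, growing clockwise from above. 0: the knob end points along the press's +y (parallel to the rail, not securing it). 1.57: along +x, squarely across the rail. Starts at -0.2 to 0.3, stops at -0.35 and 1.75, stays where it is left (about 0.06 N m of friction, 1 N at the knob).
- turnbutton_pivot (a point): Point on the turnbutton's pivot axis, at x = -30, y = 80 mm, z = 53 mm of the press, at the underside of the turnbutton; axes as the press.
- turnbutton_knob (a point): Upper part of the black upright knob (16 mm across, 34 mm high, from 61 to 95 mm above the table) on the end of the steel turnbutton bar, 55 mm from the pivot; this point is 80 mm above the table. The bar is 16 mm wide, 82 mm long, its top 61 mm above the table. Its own y axis points from the pivot to the knob.
- star_screw: Bystander: shorter loose screw with a round six-lobed knob 48 mm across, in the other hole of the rack, its top 36 mm above the rack. Origin at the underside of its collar.
- squeegee: Bystander: wooden squeegee, 190 mm long, 105 mm wide, 26 mm high, lying on the mesh inside the frame. Origin under its wooden part.
- ink_tub: Bystander: plastic tub 72 mm across, 80 mm high, on the table on the robot's side of the press. Origin under its centre.
- tape_roll: Bystander: roll of paper tape, 100 mm across, 24 mm high, lying on the table beyond the rack. Origin under its centre.
Not all that is in view belongs to the job. Leave any pink or purple look-alike of the clamp_screw alone.

How it is judged (in metres and radians):
On the way, in this order (a step that is already met when the one before it is completed fails the run):
1. the clamp screw is lifted out of the rack (height (world z) of clamp_screw above 0.185 m), for 0.1 s.
2. its shank is down in the well, lugs on the thread (horizontal distance between clamp_screw and well_mouth below 0.008 m and z of clamp_screw in the frame of well_mouth below 0.026 m and angle between clamp_screw's own z axis and vertical below 0.12 rad), for 0.1 s.
3. the screw is turned home: collar down on the rim of the well, upright (horizontal distance between clamp_screw and well_mouth below 0.005 m and z of clamp_screw in the frame of well_mouth below 0.0025 m and angle between clamp_screw's own z axis and vertical below 0.06 rad), for 0.2 s.
4. the turnbutton lies across the frame rail (value of joint turnbutton between 1.37 and 1.77 rad), for 0.1 s.
At the end, for the whole second after the job is handed in: Clamp screw threaded home: collar underside within 2.5 mm of the well's rim, within 5 mm of its axis and 0.06 rad of upright, at rest; turnbutton within 0.2 rad of square across the rail (1.37 to 1.77); star screw, squeegee, tub and tape within 30 mm of their starts (all of step 3 and all of step 4 and linear speed of clamp_screw below 0.02 m/s and distance of each of star_screw, squeegee, ink_tub, tape_roll from where it was at the start of the episode below 0.03 m); the robot touches nothing.
It fails at once if the clamp screw is forced into the well (over 60 N) while its collar is still more than 3 mm above home (contact force between clamp_screw and press above 60 N and z of clamp_screw in the frame of well_mouth above 0.003 m).
It fails at once if a bystander (star-knob screw, squeegee, ink tub, tape roll) is moved by more than 30 mm (distance of any of star_screw, squeegee, ink_tub, tape_roll from where it was at the start of the episode above 0.03 m).
It also fails if it takes over 72 s, if anything falls off the work surface, if the arm or the gripper's body presses on something with over 40 N, if the wrist force passes 120 N, or if a joint passes its speed limit or range.

ROBOT

A 6-joint arm with a two-finger parallel gripper is mounted at the origin on the work surface. World frame = base frame: x ahead of the robot, y to its left, z up, the work surface at z = 0. Lengths are in m, angles in degrees, forces in N, time in s.
With the tool pointing down it reaches from about 0.35 to 0.975 m from the base axis. Payload 4.9 kg.
Tool frame: the origin (TCP) lies at the very end of the fingers, on their centre line; the grasp point (between the pads) lies 19 mm behind it; z points along the fingers, y is the direction in which the jaws open and shut (so a half turn about z gives the same grasp; the last joint's range is limited). The gripper opens to 85 mm and grips with 20 to 120 N. Pads are 22 mm wide; open, the fingers measure 114 mm over their backs; the gripper's body (76 mm by 85 mm) begins 54 mm behind the grasp point. The pads swing forward as they close: fully open they stand 13 mm farther back than shut.
Start: joints at [56.666, 3.019, 92.412, -0, 84.569, -6.818], TCP at [0.279, 0.559, 0.231] pointing down, gripper open.
Joint ranges: [-172.51, 172.51], [-57.92, 126.97], [3.15, 148.05], [-58.71, 238.71], [5.1, 150.11], [-179.66, 179.66]. Speed limits (degrees/s): [147.25, 147.25, 180, 180, 180, 180].

INTERFACE

Orientations are given as a 3x3 rotation matrix whose columns are the frame's x, y, z axes.
In Python, from station import ctrl gives the robot as it stands.
- The arm moves only by the tool play_rows, never from a script. Its argument "targets" is a list of rows, each an object with "rot": the turn, a rotation vector about the tool's x, y, z in degrees, a list of three; "travel": the shift along the tool's x, y, z in cm, a list of three; "jaw": the finger opening in cm, from 0 to 8.54. A call has 1 to 10 rows; each row shifts and turns the commanded pose from where the row before left it, along the tool's axes as they then stand; what a row does not reach is not made up. A row lasts 1/8 s, in which the tool goes at most 62.5 mm and 10.7 degrees, less where a joint would pass 70% of its speed; a pose out of reach is approached as far as the arm can. A call is refused whole if a number of a shift passes 6.25 or a number of a turn 10.7, either way. A call with a gripper value outside its range is refused whole. The fingers move at their own pace and stop on an object; the grip force is fixed at half the most. Time passes only in rows, so rows that do not move let the fingers close. It gives the time, the measured TCP pose, the force and the opening at its end, in the units of the state.
- ctrl.get_obs(): the state, without advancing time (a new reading comes with each control period).
- ctrl.snapshot(name): name is "scene" or "top" or "wrist"; returns (picture, depth): 420x560x3 uint8, red, green, blue; 420x560 float32, m along the optical axis (not along the pixel's ray), 0 where there is no reading.
- ctrl.camera_info(name): a dict with "fx", "fy", "cx", "cy" (pixels), "k1" (the pictures are not rectified: a ray, as slopes to the right and down, at radius r is drawn at 1 + k1 r^2 times it, then the intrinsics apply), "T" (4x4, takes a point from camera to world coordinates). Camera axes: x right, y down, z forward; pixel columns grow to the right and rows downward; lengths in m; the calibration is good to about 2 mm. A picture is of the moment at which its call begins: read the wrist's pose just before it. camera_info takes no time and is no camera call; for the wrist camera it gives the pose at the moment of the call.
- ctrl.hand_in(): hands the job in, once; it reports no verdict.
Trained networks look in the newest picture that a camera, given by its name, has taken for a name from the list of things; names that differ only in an ending like _2 or _b are one class to them, and where a whole thing is asked for, a point or a joint stands for the part that bears it (a point fixed in the world has none). Each returns a list of dicts, best first, with "confidence" (0 to 1); they miss things now and then, are a little off and sometimes report something else, mostly with a low value. They report only what shows in the picture. A call takes as long as a camera call. They do not tell look-alikes from the thing itself.
- ctrl.silhouettes(thing, camera): "region" (420x560 bool, what is visible of it) and "bbox" ([left, top, right, bottom] in pixels, round what is visible of it).
- ctrl.landmark_of(thing, camera): "at" ([column, row] in pixels: a listed point, or the origin of a listed thing).
The state is a dict: "time_s": time; "qpos": joint angles; "joint_velocities": joint speeds; "effort": joint torques, N m; "position": TCP position; "tool_rot": TCP orientation; "force": force on the tool from outside, world axes, zero at the start; "ft_torque": the same for the moment, N m; "width": opening from 0.0 (shut) to 1.0 (fully open).
Only numpy, scipy, OpenCV 4.12 (cv2) and the standard library are available. Lean on these libraries where they do the work, as an engineer would, in place of code of your own. Each camera call takes 0.05 s, during which the arm holds its last target. There are 200 camera calls.

## Working session

There is one attempt and no reset: what is moved stays moved. The work goes in short steps, Python scripts to look and compute and a tool call to move; the robot and the scene stay as the last step left them, time stands still between calls to the robot, and variables do not carry over. Pictures are saved under pics/ and viewed, about 8 in all and at most 12, crops included, and the job is handed in when it is done.

Besides the shell and the picture viewer there is one more tool, called as name(argument=value, ...) on one line, values as JSON. play_rows: Moves the arm, as the interface text tells. Its arguments: {"type":"object","properties":{"targets":{"type":"array","items":{"type":"object","properties":{"rot":{"type":"array","items":{"type":"number"}},"travel":{"type":"array","items":{"type":"number"}},"jaw":{"type":"number"}}}}},"required":["targets"]}

```bash
mkdir -p pics; cat > h.py <<'E'
import numpy as np,cv2
from station import ctrl
def ray(cam,px,info=None):
    c=info or ctrl.camera_info(cam)
    d=np.array([(px[0]-c['cx'])/c['fx'],(px[1]-c['cy'])/c['fy']]);s=d.copy()
    for _ in range(20): s=d/(1+c['k1']*(s@s))
    T=np.array(c['T']);return T[:3,3],T[:3,:3]@np.array([s[0],s[1],1])
def at_z(cam,px,z,info=None):
    o,d=ray(cam,px,info);return o+d*(z-o[2])/d[2]
def at_depth(cam,px,dep,info=None):
    o,d=ray(cam,px,info);return o+d*dep
def snap(cam,fn):
    p,d=ctrl.snapshot(cam);cv2.imwrite('pics/'+fn,p[:,:,::-1]);return p,d
E
python3 - <<'E'
from h import *
np.set_printoptions(precision=4,suppress=True)
print(ctrl.get_obs())
P={}
for cam in('scene','top'):
    p,d=snap(cam,cam+'0.png');P[cam]=p
    for t in ['press','well_mouth','clamp_screw','clamp_screw_head','rack','turnbutton_pivot','turnbutton_knob','star_screw','ink_tub','squeegee','tape_roll']:
        for r in ctrl.landmark_of(t,cam)[:2]:
            u=r['at'];i,j=int(round(u[1])),int(round(u[0]))
            dep=d[i,j] if 0<=i<420 and 0<=j<560 else 0
            print(cam,t,round(r['confidence'],2),np.round(u,1),at_depth(cam,u,dep))
E
```

```text
{'time_s': 0.0, 'qpos': array([56.666 ,  3.0566, 92.4926, -0.0011, 84.5696, -6.8153]), 'joint_velocities': array([-0.0442,  0.039 ,  0.1014,  0.072 , -0.1317, -0.081 ]), 'effort': array([ -0.0008, -39.3711, -37.0161,  -0.0002,   0.0075,  -0.    ]), 'position': array([0.2787, 0.5587, 0.2301]), 'tool_rot': array([[-0.8948,  0.4465, -0.0011],
       [ 0.4465,  0.8948, -0.0017],
       [ 0.0002, -0.0021, -1.    ]]), 'force': array([-0.228 ,  0.4946,  0.0851]), 'ft_torque': array([ 0.0061,  0.003 , -0.0463]), 'width': 1.0034130651834308}
scene press 0.7 [205.7 254.8] [ 0.591  -0.1169  0.048 ]
scene well_mouth 0.7 [158.1 228.6] [ 0.4981 -0.1801  0.087 ]
scene clamp_screw 0.93 [338.8 163. ] [0.5882 0.2438 0.1246]
scene clamp_screw 0.9 [348.5 210.4] [0.6901 0.1972 0.0932]
scene clamp_screw_head 0.89 [369.5 136.8] [0.5702 0.3496 0.1353]
scene clamp_screw_head 0.84 [336.2 154.1] [0.5775 0.241  0.1475]
scene rack 0.61 [318.2 178.2] [0.5563 0.2158 0.0514]
scene turnbutton_pivot 0.69 [200.5 207.4] [ 0.477  -0.0678  0.053 ]
scene turnbutton_pivot 0.62 [233.6 215.3] [ 0.5438 -0.0165  0.0627]
scene 
[... 590 characters left out ...]
p clamp_screw 0.87 [179.5 219.3] [0.5668 0.2445 0.157 ]
top clamp_screw 0.87 [213.1 168.6] [0.6684 0.1862 0.1364]
top clamp_screw_head 0.95 [134.5 183.5] [0.6394 0.3414 0.1347]
top clamp_screw_head 0.85 [126.4 226. ] [0.5555 0.3536 0.1355]
top rack 0.85 [191.7 252.2] [0.5074 0.2298 0.1041]
top turnbutton_pivot 0.61 [314.6 235.6] [ 0.5444 -0.0154  0.0641]
top turnbutton_knob 0.59 [288.9 222.6] [0.5678 0.0381 0.0956]
top star_screw 0.91 [181.4 275.2] [0.4623 0.2421 0.1384]
top ink_tub 0.79 [331.3 284.4] [ 0.4451 -0.0474  0.0808]
top ink_tub 0.44 [178.7 219.7] [0.5664 0.2467 0.1537]
top squeegee 0.83 [362.5 159.3] [ 0.7112 -0.122   0.042 ]
top tape_roll 0.58 [174.8 143.9] [0.7557 0.2949 0.002 ]
```

View pics/top0.png

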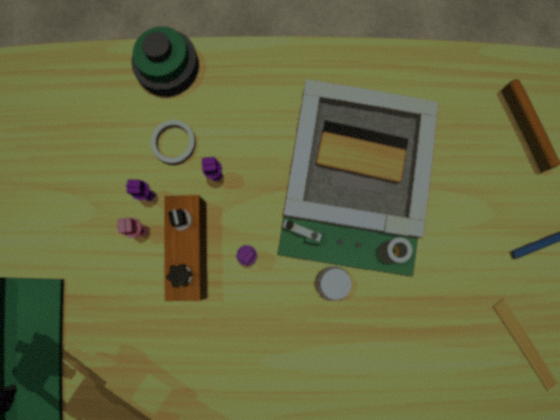

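View pics/scene0.png

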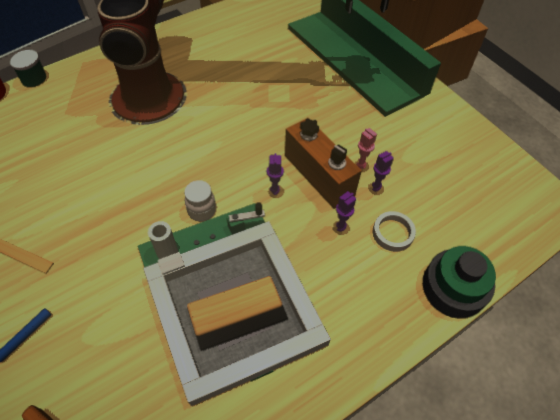

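Top view: the rack (about 182,248) holds the clamp screw at (179,218) and the star screw at (180,276). The well is at (399,250), and the turnbutton runs from (310,235) to (288,224). Purple and pink decoys stand around the rack. Next I'll fit the geometry from depth.

```bash
cat >> h.py <<'E'
def cloud(cam,d,info=None):
    c=info or ctrl.camera_info(cam)
    v,u=np.mgrid[0:420,0:560];K=np.array([[c['fx'],0,c['cx']],[0,c['fy'],c['cy']],[0,0,1]])
    a=np.stack([(u-c['cx'])/c['fx'],(v-c['cy'])/c['fy']],-1);s=a.copy()
    for _ in range(15): s=a/(1+c['k1']*(s**2).sum(-1,keepdims=True))
    T=np.array(c['T']);P=np.concatenate([s,np.ones((420,560,1))],-1)*d[...,None]
    return P@T[:3,:3].T+T[:3,3]
def box(q,lo,hi):
    m=np.all((q>=lo)&(q<=hi),-1);return m
E
python3 - <<'E'
from h import *
np.set_printoptions(precision=4,suppress=True)
for cam in('top','scene'):
    p,d=ctrl.snapshot(cam);q=cloud(cam,d)
    print(cam)
    m=box(q,[.5,-.33,.044],[.95,.1,.054]); pts=q[m]
    print('frame',m.sum(),cv2.minAreaRect((pts[:,:2]*1000).astype(np.float32)), pts[:,2].mean())
    m=box(q,[.4,.15,.098],[.7,.3,.110]);print('rack',m.sum(),cv2.minAreaRect((q[m][:,:2]*1000).astype(np.float32)),np.median(q[m][:,2]))
    m=box(q,[.44,-.28,.098],[.6,-.1,.115]);print('tower',m.sum(),cv2.minEnclosingCircle((q[m][:,:2]*1000).astype(np.float32)),q[m].mean(0))
    m=box(q,[.53,.21,.145],[.61,.28,.17]);print('head',m.sum(),cv2.minAreaRect((q[m][:,:2]*1000).astype(np.float32)),q[m].mean(0),q[m][:,2].max())
    m=box(q,[.5,-.03,.085],[.62,.1,.105]);print('knob',m.sum(),q[m].mean(0))
    for lo,n in(([.64,.15,.09],'decoyA'),([.6,.31,.09],'B'),([.52,.31,.09],'C'),([.46,.08,.04],'D')):
        m=box(q,lo,[lo[0]+.08,lo[1]+.08,.2]);print(n,m.sum(),q[m].mean(0),q[m].max(0))
    i=ctrl.camera_info(cam);print(i['fx'],i['k1'],np.array(i['T'])[:3,3])
E
```

```text
top
frame 8022 ((690.7611694335938, -119.36982727050781), (301.15814208984375, 361.9680480957031), 80.79973602294922) 0.04954990590249143
rack 2928 ((549.4761352539062, 246.96522521972656), (99.31765747070312, 278.6614990234375), 83.57947540283203) 0.10511714410320355
tower 324 ((513.78076171875, -181.0999298095703), 25.223377227783203) [ 0.5137 -0.1803  0.1047]
head 220 ((571.9188842773438, 252.13018798828125), (26.787553787231445, 28.798227310180664), 15.186367988586426) [0.5714 0.2509 0.1541] 0.1613024782097412
knob 51 [0.5645 0.0369 0.0939]
decoyA 363 [0.6744 0.1934 0.121 ] [0.6936 0.2152 0.143 ]
B 397 [0.6316 0.3394 0.1196] [0.6551 0.3605 0.1432]
C 396 [0.5564 0.3538 0.1195] [0.5782 0.3738 0.1456]
D 340 [0.503  0.1205 0.1213] [0.5231 0.1431 0.1431]
469.2405419879547 -0.151228980094543 [0.471  0.0562 1.0264]
scene
frame 8647 ((695.2654418945312, -121.19056701660156), (300.4446716308594, 355.4939270019531), 80.95210266113281) 0.04940856390398021
rack 1507 ((554.7467041015625, 244.71290588378906), (101.9867172241211, 291.147705078125), 82.9072494506836) 0.10484730488221106
tower 286 ((514.6051635742188, -182.4934844970703), 26.099567413330078) [ 0.5164 -0.1831  0.1037]
head 144 ((573.830078125, 250.4061279296875), (28.05659294128418, 29.64925193786621), 11.998590469360352) [0.5751 0.2482 0.1535] 0.16021351598665423
knob 49 [0.5675 0.0353 0.0927]
decoyA 366 [0.6843 0.1891 0.1176] [0.7012 0.2115 0.1423]
B 340 [0.6407 0.3382 0.1164] [0.658  0.3587 0.1411]
C 311 [0.5643 0.3519 0.1164] [0.5812 0.3753 0.1425]
D 384 [0.5105 0.116  0.1069] [0.525  0.1402 0.143 ]
467.1332488893533 -0.09572854045140876 [ 1.0748 -0.2649  0.9615]
```

```bash
cat >> h.py <<'E'
def tool():
    o=ctrl.get_obs();R=np.array(o['tool_rot']);return np.array(o['position']),R,np.degrees(np.arctan2(R[1,1],R[0,1]))
def togo(target,psi=None):
    """cm in tool axes at yaw psi (after turning there, default current); turn needed (deg about tool z)"""
    p,R,y=tool();psi=y if psi is None else psi;a=np.radians(psi)
    Rt=np.array([[-np.sin(a),np.cos(a),0],[np.cos(a),np.sin(a),0],[0,0,-1]]).T
    Rt=np.column_stack([[-np.sin(a),np.cos(a),0],[np.cos(a),np.sin(a),0],[0,0,-1]])
    print('yaw',y.round(2),'turn z',round(y-psi,2),'travel cm',(Rt.T@(np.array(target)-p)*100).round(2),'tilt R',R[2,:2].round(4))
E
python3 - <<'E'
from h import *
p,R,y=tool();T=np.array(ctrl.camera_info('wrist')['T']);print((R.T@(T[:3,3]-p)).round(4),(R.T@T[:3,:3]).round(3),ctrl.camera_info('wrist')['fx'])
togo([.573,.251,.30],13)
E
```

```text
[ 0.067   0.0011 -0.1429] [[-0.    -0.964 -0.266]
 [ 1.    -0.     0.   ]
 [-0.    -0.266  0.964]] 372.51057429653633
yaw 63.48 turn z 50.48 travel cm [-36.65  21.71  -6.87] tilt R [-0.  0.]
```

play_rows(targets=[{"rot": [0, 0, 10.1], "travel": [0, 0, -0.8], "jaw": 8.5}, {"rot": [0, 0, 10.1], "travel": [0, 0, -0.8], "jaw": 8.5}, {"rot": [0, 0, 10.1], "travel": [0, 0, -0.8], "jaw": 8.5}, {"rot": [0, 0, 10.1], "travel": [0, 0, -0.8], "jaw": 8.5}, {"rot": [0, 0, 10.1], "travel": [0, 0, -0.8], "jaw": 8.5}, {"rot": [0, 0, 0], "travel": [-4.0, 2.4, 0], "jaw": 8.5}, {"rot": [0, 0, 0], "travel": [-4.0, 2.4, 0], "jaw": 8.5}, {"rot": [0, 0, 0], "travel": [-4.0, 2.4, 0], "jaw": 8.5}, {"rot": [0, 0, 0], "travel": [-4.0, 2.4, 0], "jaw": 8.5}, {"rot": [0, 0, 0], "travel": [-4.0, 2.4, 0], "jaw": 8.5}])

```text
time_s: 2.55
position: [0.4418, 0.3902, 0.2715]
tool_rot: [[-0.225, 0.974, 0.0], [0.974, 0.225, 0.0], [0.0, 0.0, -1.0]]
force: [-0.2, 0.1, -0.2]
width: 0.994
```

play_rows(targets=[{"rot": [0, 0, 0], "travel": [-4.0, 2.4, 0], "jaw": 8.5}, {"rot": [0, 0, 0], "travel": [-4.0, 2.4, 0], "jaw": 8.5}, {"rot": [0, 0, 0], "travel": [-4.0, 2.4, 0], "jaw": 8.5}, {"rot": [0, 0, 0], "travel": [-4.0, 2.4, 0], "jaw": 8.5}, {"rot": [0, 0, 0], "travel": [-0.6, 0.1, 0], "jaw": 8.5}, {"rot": [0, 0, 0], "travel": [0, 0, 0], "jaw": 8.5}, {"rot": [0, 0, 0], "travel": [0, 0, 0], "jaw": 8.5}, {"rot": [0, 0, 0], "travel": [0, 0, 0], "jaw": 8.5}])

```text
time_s: 3.55
position: [0.572, 0.2524, 0.2714]
tool_rot: [[-0.226, 0.974, 0.0], [0.974, 0.226, 0.0], [0.0, 0.0, -1.0]]
force: [-0.7, -0.1, -0.0]
width: 0.994
```

```bash
python3 - <<'E'
from h import *
np.set_printoptions(precision=4,suppress=True)
i=ctrl.camera_info('wrist');p,d=snap('wrist','w1.png');q=cloud('wrist',d,i)
m=box(q,[.53,.21,.145],[.61,.29,.17]);print('head',m.sum(),cv2.minAreaRect((q[m][:,:2]*1000).astype(np.float32)),q[m].mean(0))
m2=box(q,[.53,.21,.1565],[.61,.29,.17]);r=cv2.minAreaRect((q[m2][:,:2]*1000).astype(np.float32));print('rib',m2.sum(),r,q[m2][:,2].mean())
togo([.573,.251,.119],13)
E
```

```text
head 1465 ((573.8636474609375, 253.1278839111328), (27.974624633789062, 28.378942489624023), 15.929859161376953) [0.5738 0.2545 0.1545]
rib 289 ((574.1600341796875, 252.9458770751953), (27.209083557128906, 5.719158172607422), 15.067325592041016) 0.15818822960565612
yaw 13.07 turn z 0.07 travel cm [-0.14  0.06 15.24] tilt R [0.0001 0.0002]
```

View pics/w1.png

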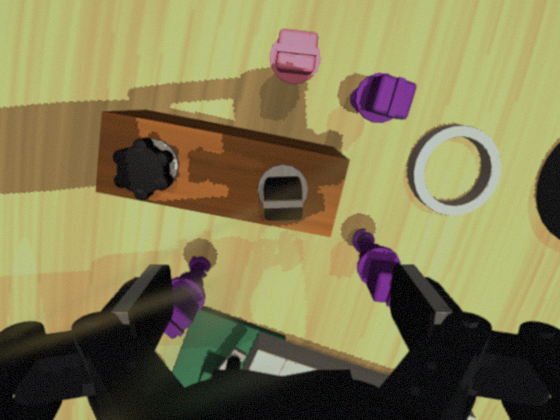

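Decoys stand clear of the approach. The head is at image (283,190), the rib runs at about 15°, and the centre is at (0.574, 0.253). I'll descend and grip.

play_rows(targets=[{"rot": [0, 0, -2.1], "travel": [0, 0.2, 2.24], "jaw": 8.5}, {"rot": [0, 0, 0], "travel": [0, 0, 4], "jaw": 6.5}, {"rot": [0, 0, 0], "travel": [0, 0, 4], "jaw": 6.5}, {"rot": [0, 0, 0], "travel": [0, 0, 3], "jaw": 6.5}, {"rot": [0, 0, 0], "travel": [0, 0, 2], "jaw": 6.5}, {"rot": [0, 0, 0], "travel": [0, 0, 0], "jaw": 6.5}, {"rot": [0, 0, 0], "travel": [0, 0, 0], "jaw": 6.5}])

```text
time_s: 4.47
position: [0.5755, 0.2521, 0.1201]
tool_rot: [[-0.261, 0.965, 0.002], [0.965, 0.261, 0.001], [0.0, 0.002, -1.0]]
force: [0.7, -0.8, -0.5]
width: 0.759
```

play_rows(targets=[{"rot": [0, 0, 0], "travel": [0, 0, 0], "jaw": 4}, {"rot": [0, 0, 0], "travel": [0, 0, 0], "jaw": 2}, {"rot": [0, 0, 0], "travel": [0, 0, 0], "jaw": 0}, {"rot": [0, 0, 0], "travel": [0, 0, 0], "jaw": 0}, {"rot": [0, 0, 0], "travel": [0, 0, 0], "jaw": 0}, {"rot": [0, 0, 0], "travel": [0, 0, 0], "jaw": 0}, {"rot": [0, 0, 0], "travel": [0, 0, 0], "jaw": 0}])

```text
time_s: 5.35
position: [0.5753, 0.252, 0.1204]
tool_rot: [[-0.26, 0.966, 0.002], [0.966, 0.26, 0.0], [0.0, 0.002, -1.0]]
force: [-0.9, -1.0, 6.7]
width: 0.323
```

play_rows(targets=[{"rot": [0, 0, 0], "travel": [0, 0, -0.5], "jaw": 0}, {"rot": [0, 0, 0], "travel": [0, 0, -1.5], "jaw": 0}, {"rot": [0, 0, 0], "travel": [0, 0, -2], "jaw": 0}, {"rot": [0, 0, 0], "travel": [0, 0, -2], "jaw": 0}, {"rot": [0, 0, 0], "travel": [0, 0, -2], "jaw": 0}, {"rot": [0, 0, 0], "travel": [0, 0, -2], "jaw": 0}, {"rot": [0, 0, 0], "travel": [0, 0, -2], "jaw": 0}, {"rot": [0, 0, 0], "travel": [0, 0, -2], "jaw": 0}, {"rot": [0, 0, 0], "travel": [0, 0, 0], "jaw": 0}, {"rot": [0, 0, 0], "travel": [0, 0, 0], "jaw": 0}])

```text
time_s: 6.6
position: [0.5744, 0.2517, 0.2582]
tool_rot: [[-0.26, 0.966, -0.001], [0.966, 0.26, -0.0], [-0.0, -0.001, -1.0]]
force: [0.9, -0.1, -2.5]
width: 0.32
```

```bash
python3 - <<'E'
from h import *
i=ctrl.camera_info('wrist');p,d=snap('wrist','w2.png');q=cloud('wrist',d,i)
t,R,y=tool();print(t,y,R.round(3).tolist())
m=box(q,[t[0]-.03,t[1]-.03,t[2]+.025],[t[0]+.03,t[1]+.03,t[2]+.05])
print(m.sum(),cv2.minAreaRect((q[m][:,:2]*1000).astype(np.float32)),np.percentile(q[m][:,2],[10,50,90,99]))
togo([.5145,-.1815,.255],80.8)
E
```

```text
[0.57411412 0.25162713 0.25756804] 15.084176986006462 [[-0.26, 0.966, -0.002], [0.966, 0.26, -0.001], [-0.0, -0.002, -1.0]]
10317 ((575.6035766601562, 253.77471923828125), (62.18240737915039, 28.595073699951172), 14.7828950881958) [0.2881957  0.29251033 0.30334415 0.30707303]
yaw 15.08 turn z -65.72 travel cm [ -1.04 -43.71   0.26] tilt R [-0.0001 -0.0022]
```

View pics/w2.png

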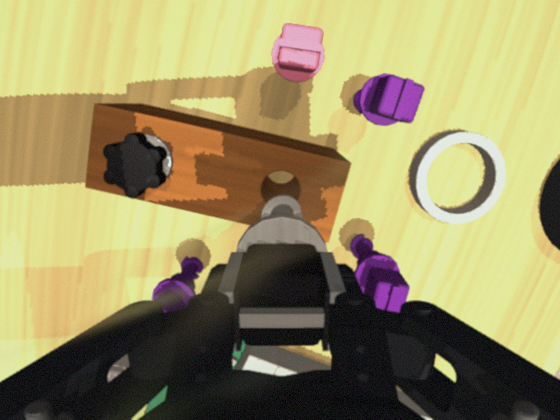

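play_rows(targets=[{"rot": [0, 0, -9.4], "travel": [0, 0, 0], "jaw": 0}, {"rot": [0, 0, -9.4], "travel": [0, 0, 0], "jaw": 0}, {"rot": [0, 0, -9.4], "travel": [0, 0, 0], "jaw": 0}, {"rot": [0, 0, -9.4], "travel": [0, 0, 0], "jaw": 0}, {"rot": [0, 0, -9.4], "travel": [0, 0, 0], "jaw": 0}, {"rot": [0, 0, -9.4], "travel": [0, 0, 0], "jaw": 0}, {"rot": [0, 0, -9.4], "travel": [0, 0, 0], "jaw": 0}, {"rot": [0, 0, 0], "travel": [0, -2, 0], "jaw": 0}])

```text
time_s: 7.65
position: [0.5708, 0.232, 0.2573]
tool_rot: [[-0.987, 0.158, -0.002], [0.158, 0.987, -0.001], [0.002, -0.001, -1.0]]
force: [-1.0, -0.4, -1.5]
width: 0.315
```

play_rows(targets=[{"rot": [0, 0, 0], "travel": [-0.1, -4.5, 0], "jaw": 0}, {"rot": [0, 0, 0], "travel": [-0.1, -4.5, 0], "jaw": 0}, {"rot": [0, 0, 0], "travel": [-0.1, -4.5, 0], "jaw": 0}, {"rot": [0, 0, 0], "travel": [-0.1, -4.5, 0], "jaw": 0}, {"rot": [0, 0, 0], "travel": [-0.1, -4.5, 0], "jaw": 0}, {"rot": [0, 0, 0], "travel": [-0.1, -4.5, 0], "jaw": 0}, {"rot": [0, 0, 0], "travel": [-0.1, -4.5, 0], "jaw": 0}, {"rot": [0, 0, 0], "travel": [-0.1, -4.5, 0], "jaw": 0}, {"rot": [0, 0, 0], "travel": [-0.1, -4.5, 0], "jaw": 0}, {"rot": [0, 0, 0], "travel": [-0.1, -1.2, 0], "jaw": 0}])

```text
time_s: 8.9
position: [0.5138, -0.1839, 0.2582]
tool_rot: [[-0.986, 0.164, -0.001], [0.164, 0.986, -0.0], [0.001, -0.0, -1.0]]
force: [0.0, -0.1, -1.1]
width: 0.32
```

play_rows(targets=[{"rot": [0, 0, 0], "travel": [0, 0, 0], "jaw": 0}, {"rot": [0, 0, 0], "travel": [0, 0, 0], "jaw": 0}, {"rot": [0, 0, 0], "travel": [0, 0, 0], "jaw": 0}])

```text
time_s: 9.28
position: [0.5154, -0.1802, 0.2589]
tool_rot: [[-0.988, 0.157, -0.0], [0.157, 0.988, 0.0], [0.0, 0.0, -1.0]]
force: [-0.1, 0.3, -1.7]
width: 0.321
```

```bash
python3 - <<'E'
from h import *
np.set_printoptions(precision=4,suppress=True)
i=ctrl.camera_info('wrist');p,d=snap('wrist','w3.png');q=cloud('wrist',d,i)
t,R,y=tool();print(t,y)
m=box(q,[t[0]-.05,t[1]-.05,.098],[t[0]+.05,t[1]+.05,.112])
print('tower',m.sum(),cv2.minEnclosingCircle((q[m][:,:2]*1000).astype(np.float32)),np.median(q[m][:,2]))
for lo,hi,n in((.16,.2,'shank'),(.215,.235,'barrel'),(.285,.31,'head')):
    m=box(q,[t[0]-.03,t[1]-.03,lo],[t[0]+.03,t[1]+.03,hi]);l=(q[m]-t)@R
    print(n,m.sum(),np.percentile(l,[2,50,98],axis=0)*1000)
m=box(q,[.4,-.3,.044],[.9,.1,.054]);print('frame',cv2.minAreaRect((q[m][:,:2]*1000).astype(np.float32)))
for r in ctrl.landmark_of('well_mouth','wrist'): print(r['confidence'],r['at'],at_z('wrist',r['at'],.105,i))
E
```

```text
[ 0.5155 -0.1803  0.2589] 80.96247548071595
tower 1358 ((514.7999267578125, -180.88404846191406), 24.960407257080078) 0.10521085996539559
shank 643 [[  0.7171 -10.2024  64.3409]
 [  6.9667   1.4677  79.404 ]
 [ 12.223   12.9662  88.081 ]]
barrel 20 [[12.3802 -4.5379 37.3344]
 [13.2921  0.1163 39.3891]
 [13.9629  6.4436 41.2575]]
head 10332 [[-11.5634 -27.5251 -50.081 ]
 [  6.414    0.611  -34.5168]
 [ 13.944   25.513  -27.149 ]]
frame ((606.17041015625, -92.46170043945312), (328.29296875, 378.6982727050781), 61.07342529296875)
0.92 [274.3, 191.4] [ 0.5163 -0.1851  0.105 ]
```

View pics/w3.png

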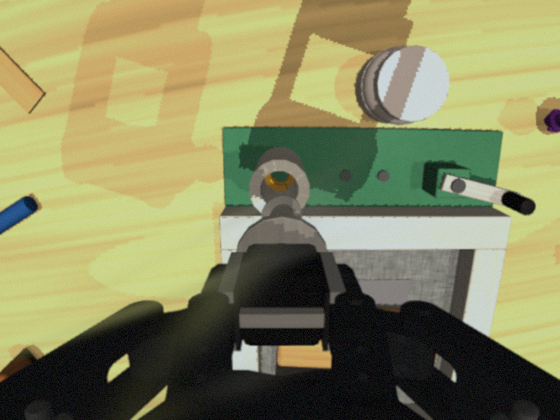

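play_rows(targets=[{"rot": [0, 0, 0.1], "travel": [0, -0.07, 2], "jaw": 0}, {"rot": [0, 0, 0], "travel": [0, 0, 2], "jaw": 0}, {"rot": [0, 0, 0], "travel": [0, 0, 1], "jaw": 0}, {"rot": [0, 0, 0], "travel": [0, 0, 0.7], "jaw": 0}, {"rot": [0, 0, 0], "travel": [0, 0, 0.7], "jaw": 0}, {"rot": [0, 0, 0], "travel": [0, 0, 0.7], "jaw": 0}, {"rot": [0, 0, 0], "travel": [0, 0, 0.7], "jaw": 0}, {"rot": [0, 0, 0], "travel": [0, 0, 0.7], "jaw": 0}, {"rot": [0, 0, 0], "travel": [0, 0, 0.7], "jaw": 0}, {"rot": [0, 0, 0], "travel": [0, 0, 0], "jaw": 0}])

```text
time_s: 10.62
position: [0.5147, -0.1817, 0.166]
tool_rot: [[-0.987, 0.16, -0.001], [0.16, 0.987, 0.001], [0.002, 0.001, -1.0]]
force: [0.5, -0.2, -1.7]
width: 0.319
```

play_rows(targets=[{"rot": [0, 0, 0], "travel": [0, 0, 0.4], "jaw": 0}, {"rot": [0, 0, 0], "travel": [0, 0, 0.4], "jaw": 0}, {"rot": [0, 0, 0], "travel": [0, 0, 0.4], "jaw": 0}, {"rot": [0, 0, 0], "travel": [0, 0, 0.3], "jaw": 0}, {"rot": [0, 0, 0], "travel": [0, 0, 0.3], "jaw": 0}, {"rot": [0, 0, 0], "travel": [0, 0, 0.3], "jaw": 0}, {"rot": [0, 0, 0], "travel": [0, 0, 0.3], "jaw": 0}, {"rot": [0, 0, 0], "travel": [0, 0, 0], "jaw": 0}])

```text
time_s: 11.62
position: [0.515, -0.1819, 0.1425]
tool_rot: [[-0.987, 0.16, -0.001], [0.16, 0.987, 0.0], [0.001, 0.0, -1.0]]
force: [0.5, -0.7, -2.3]
width: 0.319
```

play_rows(targets=[{"rot": [0, 0, 0], "travel": [0, 0, 0.3], "jaw": 0}, {"rot": [0, 0, 0], "travel": [0, 0, 0.3], "jaw": 0}, {"rot": [0, 0, 0], "travel": [0, 0, 0.2], "jaw": 0}, {"rot": [0, 0, 0], "travel": [0, 0, 0.2], "jaw": 0}, {"rot": [0, 0, 0], "travel": [0, 0, 0.1], "jaw": 0}, {"rot": [0, 0, 0], "travel": [0, 0, 0], "jaw": 0}])

```text
time_s: 12.38
position: [0.5151, -0.1819, 0.1318]
tool_rot: [[-0.987, 0.16, -0.0], [0.16, 0.987, 0.0], [0.0, 0.0, -1.0]]
force: [0.7, 0.2, -0.5]
width: 0.321
```

play_rows(targets=[{"rot": [0, 0, 0], "travel": [0, 0, 0.1], "jaw": 0}, {"rot": [0, 0, 0], "travel": [0, 0, 0.1], "jaw": 0}, {"rot": [0, 0, 0], "travel": [0, 0, 0], "jaw": 0}])

```text
time_s: 12.75
position: [0.5152, -0.182, 0.13]
tool_rot: [[-0.987, 0.16, 0.0], [0.16, 0.987, -0.0], [-0.0, -0.0, -1.0]]
force: [-0.3, -0.7, -1.8]
width: 0.321
```

play_rows(targets=[{"rot": [0, 0, 0], "travel": [0, 0, 0.08], "jaw": 0}, {"rot": [0, 0, 0], "travel": [0, 0, 0], "jaw": 0}])

```text
time_s: 13.0
position: [0.5154, -0.182, 0.1297]
tool_rot: [[-0.987, 0.16, 0.0], [0.16, 0.987, -0.0], [-0.0, -0.0, -1.0]]
force: [-0.9, 0.1, 1.3]
width: 0.316
```

play_rows(targets=[{"rot": [0, 0, 0], "travel": [0, 0, 0.08], "jaw": 0}, {"rot": [0, 0, 0], "travel": [0, 0, 0], "jaw": 0}])

```text
time_s: 13.25
position: [0.5156, -0.1821, 0.1295]
tool_rot: [[-0.987, 0.16, 0.001], [0.16, 0.987, -0.0], [-0.001, -0.0, -1.0]]
force: [-2.1, 0.9, 4.1]
width: 0.322
```

play_rows(targets=[{"rot": [0, 0, 6], "travel": [0, 0, 0.05], "jaw": 0}, {"rot": [0, 0, 6], "travel": [0, 0, 0.045], "jaw": 0}, {"rot": [0, 0, 6], "travel": [0, 0, 0.045], "jaw": 0}, {"rot": [0, 0, 0], "travel": [0, 0, 0], "jaw": 0}])

```text
time_s: 13.75
position: [0.516, -0.1823, 0.1283]
tool_rot: [[-0.889, 0.458, 0.002], [0.458, 0.889, -0.001], [-0.002, 0.0, -1.0]]
force: [-1.3, 1.4, 5.9]
width: 0.317
```

play_rows(targets=[{"rot": [0, 0, 7], "travel": [0, 0, 0.053], "jaw": 0}, {"rot": [0, 0, 7], "travel": [0, 0, 0.053], "jaw": 0}, {"rot": [0, 0, 7], "travel": [0, 0, 0.053], "jaw": 0}, {"rot": [0, 0, 7], "travel": [0, 0, 0.053], "jaw": 0}, {"rot": [0, 0, 0], "travel": [0, 0, 0], "jaw": 0}])

```text
time_s: 14.38
position: [0.5158, -0.1822, 0.1259]
tool_rot: [[-0.572, 0.821, 0.002], [0.821, 0.572, -0.001], [-0.001, 0.001, -1.0]]
force: [-0.7, 0.4, 5.3]
width: 0.317
```

play_rows(targets=[{"rot": [0, 0, 7], "travel": [0, 0, 0.053], "jaw": 0}, {"rot": [0, 0, 7], "travel": [0, 0, 0.053], "jaw": 0}, {"rot": [0, 0, 7], "travel": [0, 0, 0.053], "jaw": 0}, {"rot": [0, 0, 7], "travel": [0, 0, 0.053], "jaw": 0}, {"rot": [0, 0, 7], "travel": [0, 0, 0.053], "jaw": 0}, {"rot": [0, 0, 7], "travel": [0, 0, 0.053], "jaw": 0}, {"rot": [0, 0, 0], "travel": [0, 0, 0], "jaw": 0}])

```text
time_s: 15.25
position: [0.5156, -0.1824, 0.1228]
tool_rot: [[0.124, 0.992, 0.001], [0.992, -0.124, -0.001], [-0.001, 0.001, -1.0]]
force: [-0.9, 1.1, 6.2]
width: 0.318
```

play_rows(targets=[{"rot": [0, 0, 7], "travel": [0, 0, 0.053], "jaw": 0}, {"rot": [0, 0, 7], "travel": [0, 0, 0.053], "jaw": 0}, {"rot": [0, 0, 7], "travel": [0, 0, 0.053], "jaw": 0}, {"rot": [0, 0, 7], "travel": [0, 0, 0.053], "jaw": 0}, {"rot": [0, 0, 0], "travel": [0, 0, 0], "jaw": 0}])

```text
time_s: 15.88
position: [0.5153, -0.1821, 0.1209]
tool_rot: [[0.575, 0.818, -0.0], [0.818, -0.575, -0.0], [-0.0, 0.0, -1.0]]
force: [-2.7, 1.6, 8.6]
width: 0.32
```

play_rows(targets=[{"rot": [0, 0, 6], "travel": [0, 0, 0.045], "jaw": 0}, {"rot": [0, 0, 6], "travel": [0, 0, 0.045], "jaw": 0}, {"rot": [0, 0, 0], "travel": [0, 0, 0], "jaw": 0}])

```text
time_s: 16.25
position: [0.5155, -0.182, 0.1204]
tool_rot: [[0.733, 0.681, 0.0], [0.681, -0.733, -0.0], [0.0, 0.0, -1.0]]
force: [-4.0, 3.0, 10.0]
width: 0.321
```

play_rows(targets=[{"rot": [0, 0, 6], "travel": [0, 0, 0.02], "jaw": 0}, {"rot": [0, 0, 6], "travel": [0, 0, 0], "jaw": 0}, {"rot": [0, 0, 0], "travel": [0, 0, 0], "jaw": 0}])

```text
time_s: 16.62
position: [0.5154, -0.1819, 0.1204]
tool_rot: [[0.858, 0.514, -0.0], [0.514, -0.858, 0.0], [-0.0, -0.0, -1.0]]
force: [-4.9, 2.7, 12.0]
width: 0.321
```

```bash
python3 - <<'E'
from h import *
o=ctrl.get_obs();print(o['position'],o['force'],o['ft_torque'],o['qpos'])
for cam in('top','scene'):
    p,d=snap(cam,cam+'1.png');q=cloud(cam,d)
p=cv2.imread('pics/scene1.png');cv2.imwrite('pics/s1c.png',cv2.resize(p[150:300,90:290],None,fx=4,fy=4)[:600])
E
```

```text
[ 0.51536254 -0.18187794  0.12035149] [-4.89564777  2.74622004 12.03228185] [ 0.48356466  0.87937795 -0.07590049] [-2.72442004e+01 -2.21215703e+00  1.08635192e+02  5.05481111e-03
  7.35871231e+01  3.18562469e+01]
```

View pics/s1c.png

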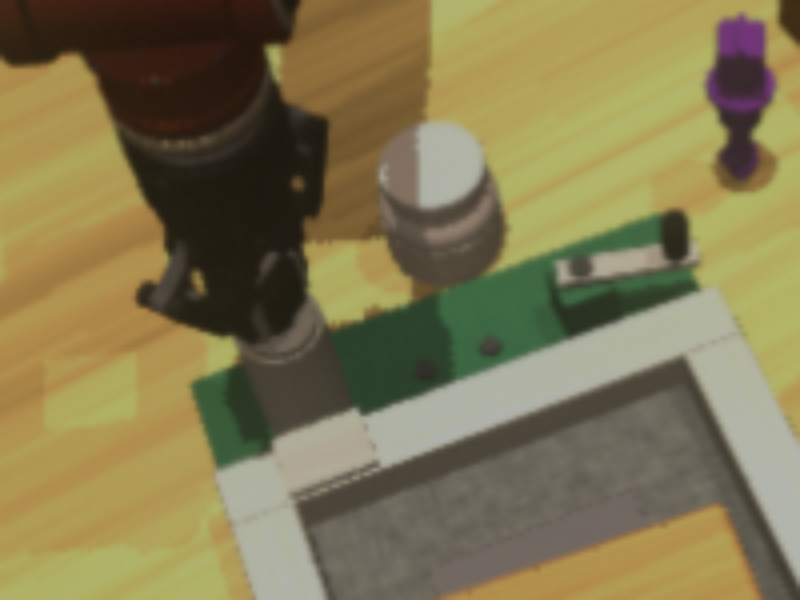

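Scene crop: the collar is seated flush on the tower rim, and the turnbutton is still parallel to the rail. I'll release the screw and rise.

play_rows(targets=[{"rot": [0, 0, 0], "travel": [0, 0, -0.05], "jaw": 4}, {"rot": [0, 0, 0], "travel": [0, 0, 0], "jaw": 6}, {"rot": [0, 0, 0], "travel": [0, 0, 0], "jaw": 6}, {"rot": [0, 0, 0], "travel": [0, 0, 0], "jaw": 6}, {"rot": [0, 0, 0], "travel": [0, 0, -2], "jaw": 6}, {"rot": [0, 0, 0], "travel": [0, 0, -4], "jaw": 6}, {"rot": [0, 0, 0], "travel": [0, 0, -4], "jaw": 6}, {"rot": [0, 0, 0], "travel": [0, 0, 0], "jaw": 6}, {"rot": [0, 0, 0], "travel": [0, 0, 0], "jaw": 6}])

```text
time_s: 17.85
position: [0.5153, -0.182, 0.2196]
tool_rot: [[0.859, 0.512, 0.001], [0.512, -0.859, -0.001], [0.001, 0.001, -1.0]]
force: [-0.1, -1.4, -0.0]
width: 0.699
```

```bash
python3 - <<'E'
from h import *
np.set_printoptions(precision=4,suppress=True)
i=ctrl.camera_info('wrist');p,d=snap('wrist','w4.png');q=cloud('wrist',d,i)
t,R,y=tool();print(t,y,ctrl.get_obs()['force'])
m=box(q,[.48,-.22,.106],[.56,-.14,.118]);print('collar',m.sum(),np.median(q[m][:,2]),q[m].mean(0))
m=box(q,[.48,-.22,.14],[.56,-.14,.17]);print('head',m.sum(),np.percentile(q[m][:,2],[5,50,95]),cv2.minAreaRect((q[m][:,:2]*1000).astype(np.float32)))
m=box(q,[.5,-.05,.085],[.64,.1,.105]);print('knob',m.sum(),q[m].mean(0) if m.sum() else 0)
togo([.566,.0365,.17],-20.4)
E
```

```text
[ 0.5148 -0.1817  0.2184] -59.21215090050875 [-0.956   0.4412 -1.1266]
collar 970 0.1110962916412164 [ 0.5253 -0.1755  0.1106]
head 2293 [0.1469 0.1542 0.1586] ((517.1266479492188, -180.54818725585938), (27.80242156982422, 28.18545913696289), 31.145307540893555)
knob 0 0
yaw -59.21 turn z -38.81 travel cm [22.24 -2.81  4.84] tilt R [-0.0005 -0.0009]
```

View pics/w4.png

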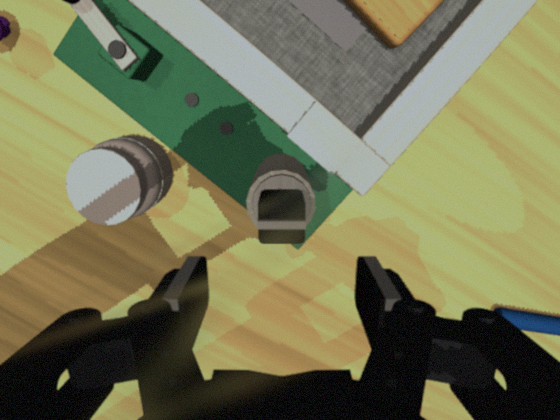

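The collar top is at 0.111, so the screw is home and released. Next is the turnbutton knob.

play_rows(targets=[{"rot": [0, 0, -9.7], "travel": [0, 0, 0], "jaw": 5}, {"rot": [0, 0, -9.7], "travel": [0, 0, 0], "jaw": 5}, {"rot": [0, 0, -9.7], "travel": [0, 0, 0], "jaw": 5}, {"rot": [0, 0, -9.7], "travel": [0, 0, 0], "jaw": 5}, {"rot": [0, 0, 0], "travel": [4.45, -0.56, 0.6], "jaw": 5}, {"rot": [0, 0, 0], "travel": [4.45, -0.56, 0.6], "jaw": 5}, {"rot": [0, 0, 0], "travel": [4.45, -0.56, 0.6], "jaw": 5}, {"rot": [0, 0, 0], "travel": [4.45, -0.56, 0.6], "jaw": 5}, {"rot": [0, 0, 0], "travel": [4.45, -0.56, 0.6], "jaw": 5}, {"rot": [0, 0, 0], "travel": [0, 0, 0], "jaw": 5}])

```text
time_s: 19.15
position: [0.5654, 0.0389, 0.1864]
tool_rot: [[0.345, 0.939, -0.004], [0.939, -0.345, 0.001], [-0.001, -0.004, -1.0]]
force: [-0.4, -1.2, 0.4]
width: 0.581
```

play_rows(targets=[{"rot": [0, 0, 0], "travel": [0, 0, 0], "jaw": 5}, {"rot": [0, 0, 0], "travel": [0, 0, 0], "jaw": 5}])

```text
time_s: 19.4
position: [0.5663, 0.0353, 0.1886]
tool_rot: [[0.35, 0.937, -0.001], [0.937, -0.35, -0.0], [-0.0, -0.0, -1.0]]
force: [0.5, -0.1, 0.5]
width: 0.586
```

```bash
python3 - <<'E'
from h import *
np.set_printoptions(precision=4,suppress=True)
i=ctrl.camera_info('wrist');p,d=snap('wrist','w5.png');q=cloud('wrist',d,i)
t,R,y=tool();print(t,y)
m=box(q,[.52,-.02,.09],[.64,.1,.1]);print('knob',m.sum(),cv2.minEnclosingCircle((q[m][:,:2]*1000).astype(np.float32)))
c,_=cv2.minEnclosingCircle(q[m][:,:2].astype(np.float32))
m=box(q,[.5,-.06,.057],[.64,.1,.066]);print('bar',m.sum(),cv2.minAreaRect((q[m][:,:2]*1000).astype(np.float32)))
togo([c[0],c[1],.072])
E
```

```text
[0.5664 0.0353 0.1888] -20.505645999772547
knob 439 ((568.1315307617188, 37.235355377197266), 7.902682781219482)
bar 1537 ((557.4940795898438, 10.925960540771484), (82.46631622314453, 16.022266387939453), 67.93253326416016)
yaw -20.51 turn z 0.0 travel cm [ 0.13  0.11 11.68] tilt R [-0.0002 -0.0001]
```

play_rows(targets=[{"rot": [0, 0, 0], "travel": [0.13, 0.11, 3.5], "jaw": 5}, {"rot": [0, 0, 0], "travel": [0, 0, 3.5], "jaw": 5}, {"rot": [0, 0, 0], "travel": [0, 0, 2.5], "jaw": 5}, {"rot": [0, 0, 0], "travel": [0, 0, 2], "jaw": 5}, {"rot": [0, 0, 0], "travel": [0, 0, 0], "jaw": 5}, {"rot": [0, 0, 0], "travel": [0, 0, 0], "jaw": 3.5}, {"rot": [0, 0, 0], "travel": [0, 0, 0], "jaw": 2}, {"rot": [0, 0, 0], "travel": [0, 0, 0], "jaw": 1.2}, {"rot": [0, 0, 0], "travel": [0, 0, 0], "jaw": 1.2}, {"rot": [0, 0, 0], "travel": [0, 0, 0], "jaw": 1.2}])

```text
time_s: 20.7
position: [0.569, 0.0372, 0.0755]
tool_rot: [[0.349, 0.937, 0.002], [0.937, -0.349, -0.0], [0.001, 0.002, -1.0]]
force: [-1.3, 1.3, 6.2]
width: 0.157
```

play_rows(targets=[{"rot": [0, 0, 7], "travel": [-0.04, 0.67, 0], "jaw": 1}, {"rot": [0, 0, 7], "travel": [-0.04, 0.67, 0], "jaw": 1}, {"rot": [0, 0, 7], "travel": [-0.04, 0.67, 0], "jaw": 1}, {"rot": [0, 0, 0], "travel": [0, 0, 0], "jaw": 1}, {"rot": [0, 0, 0], "travel": [0, 0, 0], "jaw": 1}])

```text
time_s: 21.32
position: [0.5862, 0.0257, 0.0755]
tool_rot: [[0.661, 0.75, 0.002], [0.75, -0.661, -0.002], [-0.001, 0.003, -1.0]]
force: [-0.9, -3.5, 6.0]
width: 0.16
```

```bash
python3 - <<'E'
from h import *
o=ctrl.get_obs();t,R,y=tool();v=t[:2]-[.5474,-.0138];print(t,y,o['force'],o['width'],np.hypot(*v),np.degrees(np.arctan2(v[1],v[0])))
E
```

```text
[0.58616594 0.02573702 0.075505  ] -41.40865985647258 [-0.93123311 -3.47476623  6.00624472] 0.160099627061496 0.05537123766504231 45.56419262292144
```

play_rows(targets=[{"rot": [0, 0, 6.9], "travel": [-0.04, 0.66, 0], "jaw": 1}, {"rot": [0, 0, 6.9], "travel": [-0.04, 0.66, 0], "jaw": 1}, {"rot": [0, 0, 6.9], "travel": [-0.04, 0.66, 0], "jaw": 1}, {"rot": [0, 0, 6.9], "travel": [-0.04, 0.66, 0], "jaw": 1}, {"rot": [0, 0, 6.9], "travel": [-0.04, 0.66, 0], "jaw": 1}, {"rot": [0, 0, 6.9], "travel": [-0.04, 0.66, 0], "jaw": 1}, {"rot": [0, 0, 6.9], "travel": [-0.04, 0.66, 0], "jaw": 1}, {"rot": [0, 0, 6.9], "travel": [-0.04, 0.66, 0], "jaw": 1}, {"rot": [0, 0, 0], "travel": [0, 0, 0], "jaw": 1}, {"rot": [0, 0, 0], "travel": [0, 0, 0], "jaw": 1}])

```text
time_s: 22.58
position: [0.6028, -0.0226, 0.0754]
tool_rot: [[0.993, -0.114, -0.002], [-0.114, -0.993, -0.004], [-0.002, 0.004, -1.0]]
force: [-7.1, -5.4, 9.3]
width: 0.163
```

```bash
python3 - <<'E'
from h import *
o=ctrl.get_obs();t,R,y=tool();v=t[:2]-[.5474,-.0138];print(t,y,o['force'],o['width'],np.hypot(*v),np.degrees(np.arctan2(v[1],v[0])))
E
```

```text
[ 0.60282269 -0.02260978  0.07538641] -96.54721363868191 [-7.0641538  -5.43738113  9.2564277 ] 0.16282221654029405 0.05611850751741974 -9.03195896222967
```

Angle is −9°, so it is square. I'll release, rise and check.

play_rows(targets=[{"rot": [0, 0, 0], "travel": [0, 0, 0], "jaw": 3}, {"rot": [0, 0, 0], "travel": [0, 0, 0], "jaw": 5}, {"rot": [0, 0, 0], "travel": [0, 0, 0], "jaw": 5}, {"rot": [0, 0, 0], "travel": [0, 0, 0], "jaw": 5}, {"rot": [0, 0, 0], "travel": [0, 0, -2], "jaw": 5}, {"rot": [0, 0, 0], "travel": [0, 0, -4], "jaw": 5}, {"rot": [0, 0, 0], "travel": [0, 0, -5], "jaw": 5}, {"rot": [0, 0, 0], "travel": [0, 0, -5], "jaw": 5}, {"rot": [0, 0, 0], "travel": [0, 0, 0], "jaw": 5}, {"rot": [0, 0, 0], "travel": [0, 0, 0], "jaw": 5}])

```text
time_s: 23.82
position: [0.6035, -0.0206, 0.2347]
tool_rot: [[0.993, -0.115, 0.001], [-0.115, -0.993, -0.0], [0.001, 0.0, -1.0]]
force: [-0.7, 0.1, 0.2]
width: 0.583
```

```bash
python3 - <<'E'
from h import *
np.set_printoptions(precision=4,suppress=True)
o=ctrl.get_obs();print(o['position'],o['force'],o['time_s'])
for cam in('wrist','top','scene'):
    i=ctrl.camera_info(cam);p,d=snap(cam,cam+'_end.png');q=cloud(cam,d,i);print(cam)
    m=box(q,[.5,-.06,.057],[.64,.03,.066]);print('bar',m.sum(),cv2.minAreaRect((q[m][:,:2]*1000).astype(np.float32)))
    m=box(q,[.55,-.06,.087],[.64,.03,.1]);print('knob',m.sum(),q[m].mean(0))
    m=box(q,[.48,-.22,.145],[.56,-.14,.17]);
    if m.sum()>5: print('head',m.sum(),np.percentile(q[m][:,2],[50,95]),cv2.minAreaRect((q[m][:,:2]*1000).astype(np.float32)))
    m=box(q,[.48,-.22,.1075],[.56,-.14,.116]);print('collar',m.sum(),np.median(q[m][:,2]))
E
```

```text
[ 0.6035 -0.0206  0.2347] [-0.6513  0.0945  0.1532] 23.825
wrist
bar 1192 ((574.2575073242188, -17.88261604309082), (15.971996307373047, 81.99247741699219), 82.36216735839844)
knob 331 [ 0.6028 -0.0216  0.0946]
head 1521 [0.154  0.1585] ((517.160400390625, -180.1070556640625), (29.354583740234375, 28.586050033569336), 30.93035125732422)
collar 994 0.11118041154454353
top
bar 206 ((575.8024291992188, -18.318004608154297), (16.244205474853516, 72.94733428955078), 82.60292053222656)
knob 51 [ 0.5987 -0.0212  0.094 ]
head 224 [0.1538 0.159 ] ((515.2537841796875, -180.6370849609375), (27.817237854003906, 27.9720458984375), 30.248886108398438)
collar 63 0.11111511389789819
scene
bar 160 ((573.91796875, -18.024316787719727), (16.111835479736328, 84.62419128417969), 82.67671203613281)
knob 47 [ 0.6032 -0.0227  0.0928]
head 192 [0.1536 0.1585] ((516.7957763671875, -182.89321899414062), (28.969961166381836, 29.341623306274414), 32.96843719482422)
collar 133 0.1109070112947349
```

View pics/scene_end.png

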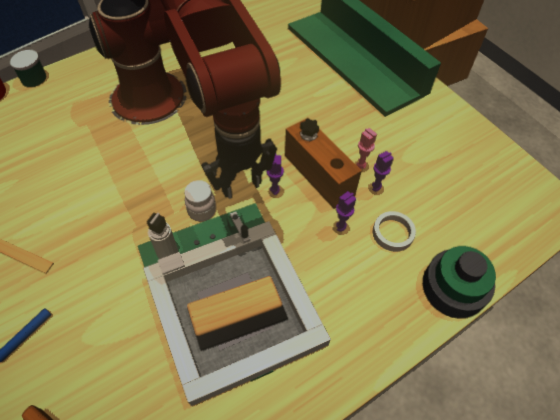

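Bar at −7.5° against −9.2° square (about 0.03 rad off), and the screw is home. Nothing else has moved, so I'll hand in.

```bash
python3 -c "from station import ctrl; print(ctrl.hand_in())"
```

```text
the job is handed in; nothing more can be done
None
```

The clamp screw is threaded home in the well and the turnbutton lies across the frame rail; I handed the job in at about 24 s. The hand-in gives no verdict.

- **Screw:** I lifted it out of the rack, lowered it into the well until the lugs touched the thread, then turned it clockwise about 140°. I pressed with about 12 N at most. One grasp was enough, as the wrist had the range, so I did not regrip at a quarter turn.
- **Screw check:** All three cameras put the collar top at 0.111 m, so its underside is on the 0.105 m rim. The head's outline centre is within about 2.5 mm of the well axis; most of that spread is the difference between cameras.
- **Turnbutton:** I gripped the knob and swung it round its pivot. The bar then measured about 0.03 rad short of square, which is a joint angle of about 1.54 rad.
- **Arm:** It ended released and raised clear, with under 1 N on the wrist.
- **Bystanders:** The star-knob screw, squeegee, tub and tape looked unmoved in the final picture. I checked that by eye and did not measure it.
- **Disagreements:** The network's well point from the wrist camera was about 4 mm off the depth fit, probably because the screw hid part of the well. I used the depth fit. The opening on the 16 mm knob read about 13 mm, but the knob followed the arc cleanly.

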